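Show a spare hammer handle to the inspection camera

ROBOT

A 6-joint arm with a two-finger parallel gripper is mounted at the origin on the work surface; the furniture and walls round the work are solid. World frame = base frame: x ahead of the robot, y to its left, z up, the work surface at z = 0. Lengths are in m, angles in degrees, forces in N, time in s.
With the tool pointing down it reaches from about 0.325 to 0.775 m from the base axis. Payload 5.5 kg.
Tool frame: the origin (TCP) lies between the finger pads; the fingertips stand 11 mm ahead of it and the grasp point (between the pads) lies 8 mm behind it; z points along the fingers, y is the line along which they close (so a half turn about z gives the same grasp; the last joint's range is limited). The gripper opens to 85 mm and grips with 20 to 120 N. Pads are 22 mm wide; open, the fingers measure 114 mm over their backs; the gripper's body (76 mm by 85 mm) begins 54 mm behind the grasp point. The pads swing forward as they close: fully open they stand 13 mm farther back than shut.
Start: joints at [-69.253, 5.22, 70.514, -0, 104.267, -3.249], TCP at [0.244, -0.548, 0.242] pointing down, gripper open.
Joint ranges: [-164.24, 164.24], [-49.07, 125.15], [9.68, 141.18], [-86.29, 266.29], [3.28, 154.24], [-151.56, 151.56]. Speed limits (degrees/s): [147.25, 147.25, 172.46, 180, 180, 180].

INTERFACE

Orientations are given as a 3x3 rotation matrix whose columns are the frame's x, y, z axes.
In Python, from station import ctrl gives the robot as it stands.
- The arm moves only by the tool drive_effector, called after "Request:" as a command line: name --argument value ..., lists and objects as JSON in quotes. Schema: {"type":"object","properties":{"increments":{"type":"array","items":{"type":"object","properties":{"d":{"type":"array","items":{"type":"number"},"minItems":3,"maxItems":3},"turn_vec":{"type":"array","items":{"type":"number"},"minItems":3,"maxItems":3}},"additionalProperties":false},"minItems":1,"maxItems":20},"aperture":{"type":"number"},"grip_force":{"type":"number"},"only":{"type":"string"},"quiet":{"type":"boolean"},"lines":{"type":"string"}},"required":["increments"],"additionalProperties":false}. increments is a list of rows, 1 to 20 of them, each an object with the fields d (a list: dx, dy, dz in units of 100 mm), turn_vec (a list: a rotation vector rx, ry, rz in units of 5 degrees); a field left out counts as zero; each row shifts and turns the commanded pose from where the row before left it, along the tool's axes as they then stand; what a row does not reach is not made up. A row lasts 1/8 s, in which the tool goes at most 0.0625 m and 10.7 degrees, less where a joint would pass 70% of its speed; a pose out of reach is approached as far as the arm can. aperture is the finger opening in m, set as the call begins (left out keeps the last). The fingers move at their own pace and stop on an object; grip_force is the grip in N (left out, the last holds). Time passes only in rows, so rows that do not move let the fingers close. The tool returns the time, the measured TCP pose, the force, the opening and the grip force at its end. only (a regular expression) keeps the lines of the reply that match it, lines (a string "A,B") keeps lines A to B, and quiet returns only ok. Input that does not fit is refused with a message, and nothing moves.
- ctrl.get_obs(): the state, without advancing time (a new reading comes with each control period).
- ctrl.capture(name): name is "scene" or "top" or "wrist"; returns a dict with "image" (480x640x3 uint8, red, green, blue), "intrinsics" (3x3 intrinsics, pixels), "k1" (the pictures are not rectified: a ray, as slopes to the right and down, at radius r is drawn at 1 + k1 r^2 times it, then the intrinsics apply), "eye" and "orientation" of the camera in the world; the wrist camera has in their place "hand_eye" (4x4, takes a point from camera to tool coordinates, whose origin is the TCP and whose axes are the flange's). Camera axes: x right, y down, z forward; pixel columns grow to the right and rows downward; lengths in m; the calibration is good to about 2 mm. A picture is of the moment at which its call begins: read the wrist's pose just before it. There is no depth.
- ctrl.job_done(): hands the job in; it is judged then, once.
The state is a dict: "t": time; "qpos": joint angles; "dq": joint speeds; "effort": joint torques, N m; "tcp_pos": TCP position; "tcp_rot": TCP orientation; "force": force on the tool from outside, world axes, zero at the start; "torque": the same for the moment, N m; "finger_gap": finger opening in m; "finger_force": force on a finger pad.
Only numpy, scipy, OpenCV 4.12 (cv2) and the standard library are available. Lean on these libraries where they do the work, as an engineer would, in place of code of your own. Each camera call takes 0.05 s, during which the arm holds its last target. There are 200 camera calls.

TASK

Swing the steel hasp well clear of the wooden handle in its cradle (about a quarter turn), only then lift the handle out, and hold it up end-on to the inspection camera: its middle 15 cm straight in front of the lens on the line of sight, and the handle lying along that line, sloping just as the camera looks. Finish while still holding it there, still, in the air; it is not put down. Do not bump the camera or its stand, and leave the slate block, pine offcut and folding rule where they are.

Things in the scene. Friction and masses are not known exactly. Their poses are not given: they have to be found in the camera images.
- handle_mid (a point): middle of the loose, turned, bare wooden handle: a plain round rod 27 mm in diameter and 140 mm long, 60 to 130 g, either end alike. The point is on its axis, halfway along; its y axis runs along the rod. At the start it lies level in the cradle with its axis 45 mm above the bench
- handle: the same wooden handle; origin on its surface at mid-length, 13.5 mm from its axis (at its underside as it lies), y axis along the rod
- cradle: fixed plywood cradle, base 105 x 185 x 12 mm; origin under its centre, y along the handle, z up. Vee saddles 54 mm either side of the middle (16 mm wide, 56 mm across, 46 mm high), end stops as high. Between them, 45 mm each way along the handle is free, and 33 mm below its axis. Hasp hinge post (18 mm thick) at x +40, y +54 mm; steel catch at x -38, y +41 mm, 72 mm high
- cradle_seat (a point): point in the cradle where the handle's middle lies, 45 mm above the bench; axes as the cradle's
- hasp (a joint): swing of the hasp about its upright hinge, rad: 0 = over the handle, under the catch's lip, pointing along the cradle's -x; grows as it swings level, clockwise from above, off the catch and past the handle's +y end; 1.57 = along the cradle's +y; stop at 2.0. Starts at 0 to 0.2. Light friction (0.5 N at the knob); it stays where left
- hasp_knob (a point): middle of the upright dark steel knob at the hasp's free end: a pin 14 mm in diameter and 37 mm high (67 to 104 mm above the bench), 112 mm from the hinge axis; the point is 88 mm above the bench. The hasp below it is a flat steel strip 124 x 14 x 5 mm, 62 to 67 mm above the bench
- hasp_hinge (a point): point on the hasp's hinge axis at the knob point's height, 88 mm above the bench
- camera_stand: stand of the inspection camera, fixed: dark steel base 110 x 110 x 12 mm, origin at the centre of its underside, column 18 mm thick and 412 mm high on it. The camera looks to the stand's -x side and downward by 0.15 to 0.45 rad; its height and slope differ each time and it is clamped
- lens (a point): centre of the front glass of the camera's lens (lens 39 mm in diameter, camera 44 mm square, 116 mm long in all). Its -x axis is the direction in which the camera looks, sloping downward; y is level
- view_point (a point): the place for the handle's middle: on the line of sight, 150 mm in front of the lens glass (0.19 to 0.32 m above the bench). Its axes are those of the lens: the handle shall lie along x, either end towards the camera
- slate_block: loose dark slate block 56 x 96 x 19 mm lying flat, origin at the centre of its underside; leave alone
- offcut: loose pale pine offcut 22 x 75 x 10 mm lying flat, length along y, origin at the centre of its underside; leave alone
- folding_rule: loose folded wooden rule, a stick 16 x 237 x 28 mm, length along its y axis, origin at the centre of its underside; leave alone

How it is judged:
By the outcome, as a careful person would: the job done as asked, in the order asked, and still so for the second after the job is handed in, while the arm keeps its last pose, push and grip.
It also fails if it takes over 48 s, if anything falls off the work surface, if the arm or the gripper's body presses on something with over 40 N, if the wrist force passes 120 N, or if a joint passes its speed limit or range.

## Working session

There is one attempt and no reset: what is moved stays moved. The work goes in short steps, Python scripts to look and compute and a tool call to move; the robot and the scene stay as the last step left them, time stands still between calls to the robot, and variables do not carry over. Pictures are saved under pics/ and viewed, at most 13 in all, crops included, and the job is handed in when it is done.

```bash
ls; mkdir -p pics
```

Run:
```python
from station import ctrl
import cv2,pickle
d={}
for n in("scene","top"):
    c=ctrl.capture(n);d[n]=c;cv2.imwrite(f"pics/{n}0.png",c["image"][:,:,::-1])
    print(n,{k:v for k,v in c.items() if k!="image"})
pickle.dump(d,open("d0.pkl","wb"))
o=ctrl.get_obs();print(o["t"],o["tcp_pos"],o["tcp_rot"])
```

```text
pics
station.py
scene {'intrinsics': array([[470.79354752,   0.        , 310.75795416],
       [  0.        , 470.79354752, 244.54582874],
       [  0.        ,   0.        ,   1.        ]]), 'k1': -0.11645532915131009, 'eye': array([-0.33250954,  0.41339419,  1.3063391 ]), 'orientation': array([[-0.40452744, -0.69128765,  0.5987311 ],
       [-0.91443026,  0.29628333, -0.27574169],
       [ 0.01322277, -0.65904292, -0.75198909]])}
top {'intrinsics': array([[618.59639259,   0.        , 326.36059916],
       [  0.        , 618.59639259, 243.51892682],
       [  0.        ,   0.        ,   1.        ]]), 'k1': -0.11417042274053216, 'eye': array([ 0.30129164, -0.13067805,  1.81311064]), 'orientation': array([[ 1.20109423e-02, -9.88390754e-01,  1.51457764e-01],
       [-9.97041976e-01, -3.38573391e-04,  7.68581986e-02],
       [-7.59146533e-02, -1.51932887e-01, -9.85471138e-01]])}
0.1 [ 0.24392133 -0.54792338  0.24123648] [[ 9.13566548e-01  4.06688772e-01 -6.36270927e-04]
 [ 4.06689257e-01 -9.13565001e-01  1.68466357e-03]
 [ 1.03858909e-04 -1.79781683e-03 -9.99998379e-01]]
```

View pics/scene0.png

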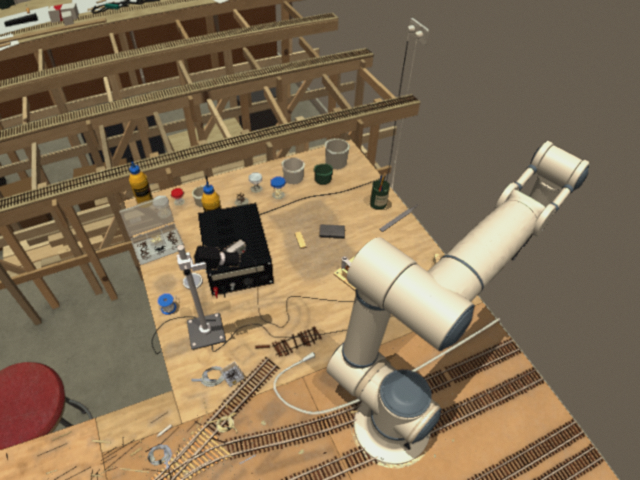

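View pics/top0.png

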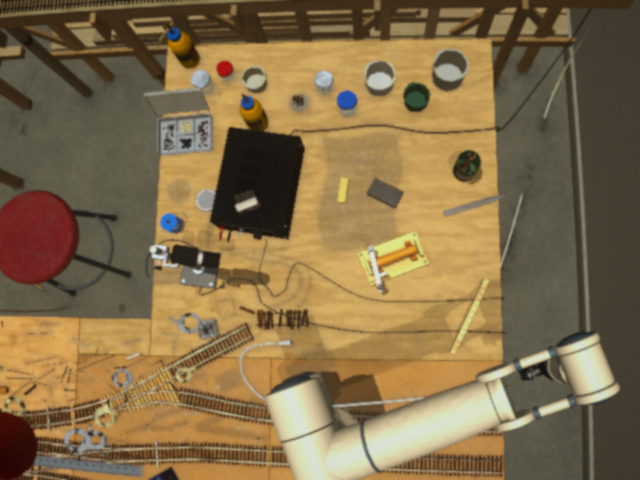

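The scene view shows the inspection camera at about (215,255) with its stand base at (207,330). The top view shows the cradle at (393,258) with the hasp knob near (377,283), the camera at (195,257), the slate at (385,193), the offcut at (343,190) and the rule at (470,315). I'll enlarge these areas.

Create h.py:
```python
import numpy as np,cv2,pickle
from scipy.optimize import least_squares
def proj(c,P):
    P=np.atleast_2d(P);q=(P-c["eye"])@c["orientation"];s=q[:,:2]/q[:,2:]
    s=s*(1+c["k1"]*(s**2).sum(1,keepdims=True));K=c["intrinsics"]
    return s*[K[0,0],K[1,1]]+K[:2,2]
def ray(c,uv):
    K=c["intrinsics"];n=cv2.undistortPoints(np.array([[uv]],float),K,np.array([c["k1"],0,0,0]))[0,0]
    d=c["orientation"]@np.r_[n,1];return d/np.linalg.norm(d)
def onz(c,uv,z):
    d=ray(c,uv);return c["eye"]+d*(z-c["eye"][2])/d[2]
def tri(obs):
    A=0;b=0
    for c,uv in obs:
        d=ray(c,uv);M=np.eye(3)-np.outer(d,d);A=A+M;b=b+M@c["eye"]
    p=np.linalg.solve(A,b);return p,[np.round(proj(c,p)[0]-uv,1) for c,uv in obs]
def wrist(ctrl):
    o=ctrl.get_obs();c=ctrl.capture("wrist");H=np.array(c["hand_eye"]);R=np.array(o["tcp_rot"])
    c["eye"]=R@H[:3,3]+o["tcp_pos"];c["orientation"]=R@H[:3,:3];c["obs"]=o;return c
def crop(c,x0,y0,w,h,s):
    return cv2.resize(c["image"][y0:y0+h,x0:x0+w],None,fx=s,fy=s,interpolation=cv2.INTER_CUBIC)
```

Run:
```python
from h import *
d=pickle.load(open("d0.pkl","rb"))
a=crop(d["top"],145,235,100,60,4);b=crop(d["top"],345,225,100,75,4);c=crop(d["scene"],170,230,100,125,4)
im=np.zeros((600,800,3),np.uint8);im[:240,:400]=a;im[300:600,:400]=b;im[:500,400:]=c
cv2.imwrite("pics/z1.png",im[:,:,::-1])
```

```text
(no output)
```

View pics/z1.png

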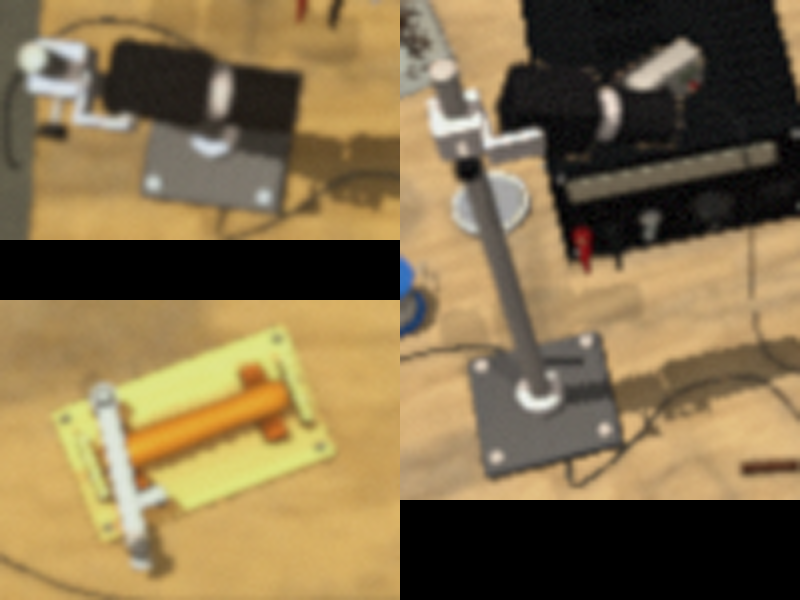

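Run:
```python
from h import *
d=pickle.load(open("d0.pkl","rb"));t=d["top"];s=d["scene"]
T=lambda x,y:(145+x/4,235+y/4); C=lambda x,y:(345+x/4,225+(y-300)/4); S=lambda x,y:(170+(x-400)/4,230+y/4)
cor=[onz(t,C(*p),.012) for p in((52,412),(282,328),(337,450),(107,542))];cor=np.array(cor)
print("base",cor,cor.mean(0)); print([np.linalg.norm(cor[i]-cor[i-1]) for i in range(4)])
print("hinge",onz(t,C(101,395),.075),"knobtop",onz(t,C(141,545),.10))
print("handle ends",onz(t,C(140,452),.05),onz(t,C(283,400),.05))
print("stand base top", [onz(s,S(*p),.012) for p in((470,355),(603,335),(622,445),(490,478))], onz(t,T(210,145),.012))
# camera: column top ball, ring centre, front lens centre
for n,a,b in(("coltop",T(33,55),S(443,70)),("ring",T(220,93),S(608,112)),("front",T(298,105),S(683,118)),("rear",T(110,75),S(510,95))):
    print(n,tri([(t,a),(s,b)]))
```

```text
base [[ 0.54996488 -0.08374601  0.012     ]
 [ 0.61242943 -0.25241516  0.012     ]
 [ 0.52226739 -0.29148647  0.012     ]
 [ 0.45451129 -0.12421427  0.012     ]] [ 0.53479325 -0.18796548  0.012     ]
[np.float64(0.10367771566409453), np.float64(0.17986411994497398), np.float64(0.09826373678991274), np.float64(0.18047403333789352)]
hinge [ 0.5534687  -0.12003733  0.075     ] knobtop [ 0.44504696 -0.14801454  0.1       ]
handle ends [ 0.51590918 -0.14781959  0.05      ] [ 0.55358271 -0.25004138  0.05      ]
stand base top [array([0.56341283, 0.4338211 , 0.012     ]), array([0.53985148, 0.32854747, 0.012     ]), array([0.43651404, 0.3447487 , 0.012     ]), array([0.44830842, 0.44781736, 0.012     ])] [0.49386959 0.39619965 0.012     ]
coltop (array([0.50452466, 0.39110412, 0.40708931]), [array([0.1, 0.1]), array([-0.1, -0. ])])
ring (array([0.49113318, 0.29590524, 0.33524336]), [array([0.3, 0.2]), array([-0.3, -0.1])])
front (array([0.48514986, 0.24957138, 0.31449042]), [array([1.1, 0.7]), array([-1.1, -0.3])])
rear (array([0.49738784, 0.35465193, 0.37317231]), [array([0., 0.]), array([-0., -0.])])
```

The crops give coarse positions, all consistent with the stated sizes: cradle (0.535,-0.188), knob (0.445,-0.148), lens about (0.485,0.25,0.314) looking along -y at a slope of about 0.4. Next I move above the cradle to refine them with the wrist camera.

The rows are not in the units I measure in: shifts go in units of 100 mm and turns go in units of 5 degrees. I convert before sending: 0.036 m is 0.36, -0.0254 m is -0.254.

Request:
drive_effector --increments '[{"d":[0.36,-0.254,-0.08]},{"d":[0.36,-0.254,-0.08]},{"d":[0.36,-0.254,-0.08]},{"d":[0.36,-0.254,-0.08]},{"d":[0.36,-0.254,-0.08]},{"d":[0.36,-0.254,-0.08]},{"d":[0.36,-0.254,-0.08]},{"d":[0.36,-0.254,-0.08]},{"d":[0.36,-0.254,-0.08]},{"d":[0.36,-0.254,-0.08]}]' --aperture 0.05

```text
t: 1.35
tcp_pos: [0.4701, -0.1683, 0.3221]
tcp_rot: [[0.914, 0.407, -0.001], [0.407, -0.914, 0.0], [-0.0, -0.0, -1.0]]
force: [0.3, -0.1, 1.2]
finger_gap: 0.0495
finger_force: 0.0
```

Request:
drive_effector --increments '[{"turn_vec":[0,0,-2]},{"turn_vec":[0,0,-2]},{"turn_vec":[0,0,-2]},{"turn_vec":[0,0,-2]},{"turn_vec":[0,0,-2]},{"turn_vec":[0,0,-2]},{"turn_vec":[0,0,-2]},{"turn_vec":[0,0,-2]},{"turn_vec":[0,0,-2]},{"turn_vec":[0,0,-2]},{"turn_vec":[0,0,-2]},{"turn_vec":[0,0,-2]},{"turn_vec":[0,0,-2]},{"turn_vec":[0,0,-2]},{"turn_vec":[0,0,-2]},{"turn_vec":[0,0,-2]},{"turn_vec":[0,0,-2.1]},{}]'

```text
t: 3.6
tcp_pos: [0.4695, -0.1697, 0.3219]
tcp_rot: [[-0.969, -0.249, -0.001], [-0.249, 0.969, 0.0], [0.001, 0.001, -1.0]]
force: [0.0, 0.3, -0.2]
finger_gap: 0.05
finger_force: 0.0
```

Run:
```python
from h import *
from station import ctrl
c=wrist(ctrl);pickle.dump(c,open("w1.pkl","wb"));cv2.imwrite("pics/w1.png",c["image"][:,:,::-1])
print(c["obs"]["qpos"],c["obs"]["tcp_rot"],c["hand_eye"],c["intrinsics"][0],c["k1"],c["eye"])
```

```text
[-2.37771717e+01 -8.39089433e+00  7.57318409e+01  9.34528259e-04
  1.12704518e+02 -1.28175024e+02] [[-9.68590695e-01 -2.48659499e-01 -7.20087614e-04]
 [-2.48659782e-01  9.68590833e-01  3.33696087e-04]
 [ 6.14493560e-04  5.02271754e-04 -9.99999685e-01]] [[ 1.45023749e-04 -9.62086705e-01 -2.72743745e-01  6.74773416e-02]
 [ 9.99999865e-01  3.60210297e-06  5.19015363e-04 -5.99961631e-04]
 [-4.98355329e-04 -2.72743784e-01  9.62086576e-01 -1.32056737e-01]
 [ 0.00000000e+00  0.00000000e+00  0.00000000e+00  1.00000000e+00]] [366.21379317   0.         323.23470601] -0.06590796596843185 [ 0.4044072  -0.18710503  0.45394909]
```

View pics/w1.png

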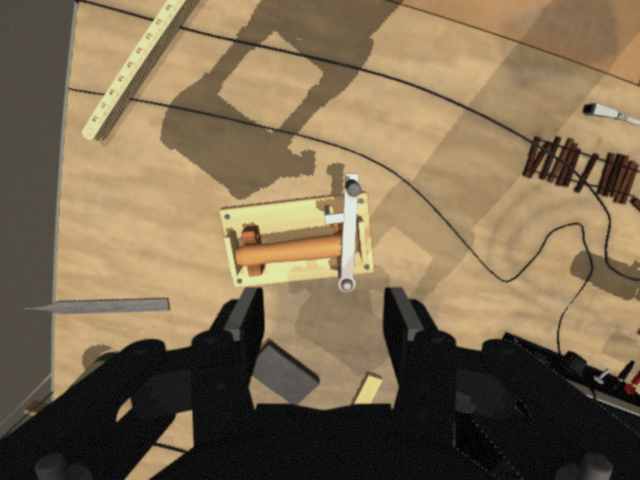

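The wrist view shows the knob top at (353,187), the hinge at (347,285), and base corners at (220,209), (367,193), (373,271) and (238,288). The handle's far end is at (237,255).

Run:
```python
from h import *
c=pickle.load(open("w1.pkl","rb"))
k=np.array([onz(c,p,.012) for p in((220,209),(367,193),(373,271),(238,288))]);print(k,k.mean(0),[np.linalg.norm(k[i]-k[i-1]) for i in range(4)])
K=onz(c,(353,187),.104);Hg=onz(c,(347,284),.074);print("knob",K,"hinge",Hg,np.linalg.norm((K-Hg)[:2]))
m=k.mean(0)
# fit cradle: rect pose
loc=np.array([[-.0525,-.0925],[-.0525,.0925],[.0525,.0925],[.0525,-.0925]])
A=loc;B=k[:,:2]-m[:2];th=np.arctan2((A[:,0]*B[:,1]-A[:,1]*B[:,0]).sum(),(A*B).sum())
R=np.array([[np.cos(th),-np.sin(th)],[np.sin(th),np.cos(th)]])
print("th",np.degrees(th),"resid",B-A@R.T,"hinge pred",m[:2]+R@[.04,.054])
e=[onz(c,p,.045) for p in((237,255),(340,248))];print(e)
v=(K-Hg)[:2];print("hasp ang",-np.degrees(np.arctan2(v[1],v[0]))+np.degrees(th)+180)
```

```text
[[ 0.51948895 -0.28841272  0.012     ]
 [ 0.45570691 -0.11864157  0.012     ]
 [ 0.55062895 -0.08290079  0.012     ]
 [ 0.6173842  -0.24717088  0.012     ]] [ 0.53580225 -0.18428149  0.012     ] [np.float64(0.10622791565566886), np.float64(0.1813570812853314), np.float64(0.10142779340607097), np.float64(0.17731589283299198)]
knob [ 0.44283965 -0.14748278  0.104     ] hinge [ 0.5521907  -0.12130899  0.074     ] 0.11243984183956506
th 21.448473660186192 resid [[-0.00127305  0.00116023]
 [ 0.00259282 -0.00125678]
 [-0.00021355 -0.00391075]
 [-0.00110621  0.00400731]] hinge pred [ 0.55328625 -0.11939459]
[array([ 0.56032074, -0.25160901,  0.045     ]), array([ 0.52178302, -0.13630193,  0.045     ])]
hasp ang 367.9876562052665
```

Scaled: 0.034 m is 0.34, 0.014 m is 0.14.

Request:
drive_effector --increments '[{"d":[0.1,0.14,0.34]},{"d":[0.097,0.138,0.34]},{"d":[0,0,0.34]},{"d":[0,0,0.34]},{"d":[0,0,0.34]},{"d":[0,0,0.34]},{"d":[0,0,0.34]},{}]' --aperture 0.05 --grip_force 20

```text
t: 4.65
tcp_pos: [0.4417, -0.1469, 0.0812]
tcp_rot: [[-0.969, -0.248, -0.006], [-0.248, 0.969, 0.002], [0.005, 0.004, -1.0]]
force: [-0.7, -0.6, 0.6]
finger_gap: 0.0499
finger_force: 0.0
```

Run:
```python
from h import *
from station import ctrl
c=wrist(ctrl);cv2.imwrite("pics/w2.png",c["image"][:,:,::-1])
```

```text
(no output)
```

View pics/w2.png

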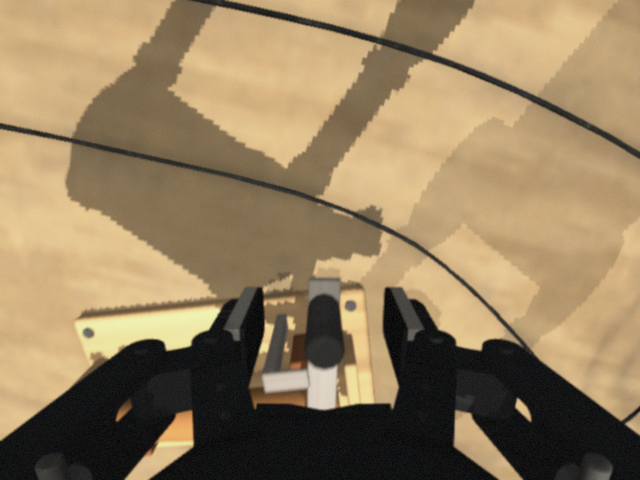

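The picture shows the knob (322,335) centred between the fingers, with the catch lip to the left at (285,380). I raise 4 mm, close, then swing.

Scaled: -0.004 m is -0.04.

Request:
drive_effector --increments '[{"d":[0,0,-0.04]},{},{},{},{},{}]' --aperture 0 --grip_force 20

```text
t: 5.45
tcp_pos: [0.4447, -0.1482, 0.0907]
tcp_rot: [[-0.968, -0.25, 0.004], [-0.25, 0.968, -0.001], [-0.003, -0.002, -1.0]]
force: [0.6, -0.2, 5.9]
finger_gap: 0.0133
finger_force: 20.8
```

Request:
drive_effector --increments '[{"d":[-0.0126,0.168,0],"turn_vec":[0,0,1.72]},{"d":[-0.0126,0.168,0],"turn_vec":[0,0,1.72]},{"d":[-0.0126,0.168,0],"turn_vec":[0,0,1.72]},{"d":[-0.0126,0.168,0],"turn_vec":[0,0,1.72]},{"d":[-0.0126,0.168,0],"turn_vec":[0,0,1.72]},{"d":[-0.0126,0.168,0],"turn_vec":[0,0,1.72]},{"d":[-0.0126,0.168,0],"turn_vec":[0,0,1.72]},{"d":[-0.0126,0.168,0],"turn_vec":[0,0,1.72]},{"d":[-0.0126,0.168,0],"turn_vec":[0,0,1.72]},{"d":[-0.0126,0.168,0],"turn_vec":[0,0,1.72]},{}]'

```text
t: 6.82
tcp_pos: [0.5191, -0.0147, 0.0907]
tcp_rot: [[-0.315, 0.949, 0.005], [0.949, 0.315, -0.004], [-0.006, 0.004, -1.0]]
force: [1.0, -7.0, 4.8]
finger_gap: 0.0132
finger_force: 20.8
```

Scaled: -0.034 m is -0.34, -0.031 m is -0.31, -2 degrees is -0.4.

Request:
drive_effector --increments '[{},{},{},{},{"d":[0,0,-0.3]},{"d":[0,0,-0.3]},{"d":[0,0,-0.3]},{"d":[0,0,-0.3]},{"d":[-0.34,-0.08,0]},{"d":[-0.34,-0.08,0]},{"d":[-0.34,-0.08,0]},{"d":[-0.34,-0.08,0]},{"d":[-0.31,-0.07,0],"turn_vec":[0,0,-0.4]},{},{}]' --aperture 0.06

```text
t: 8.7
tcp_pos: [0.5326, -0.1833, 0.2081]
tcp_rot: [[-0.35, 0.937, -0.0], [0.937, 0.35, 0.001], [0.001, -0.0, -1.0]]
force: [0.3, 0.6, 0.9]
finger_gap: 0.0597
finger_force: 0.0
```

Run:
```python
from h import *
from station import ctrl
c=wrist(ctrl);pickle.dump(c,open("w3.pkl","wb"));cv2.imwrite("pics/w3.png",c["image"][:,:,::-1])
```

```text
(no output)
```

View pics/w3.png

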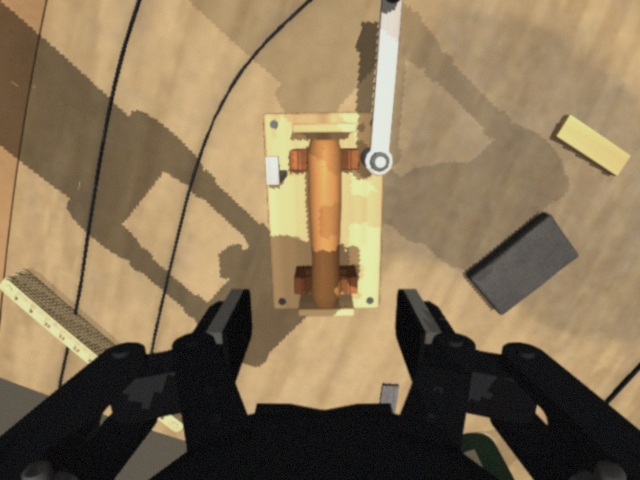

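Hasp is now along +y, clear of the handle. The handle runs from (324,138) to (326,306) in this view.

Run:
```python
from h import *
c=pickle.load(open("w3.pkl","rb"));o=c["obs"]
a=onz(c,(324.5,138),.0585);a2=onz(c,(324.5,138),.045);b=onz(c,(326,307),.045);b2=onz(c,(326,306),.0585)
print(a,a2,b,b2);d=(a2-b);print(np.linalg.norm(a-b2),np.linalg.norm(d),"az",np.degrees(np.arctan2(d[1],d[0])))
k=np.array([onz(c,p,.012) for p in((264,114),(383,114),(379,307),(275,308))]);print(k,k.mean(0))
m=(a2+b)/2;print(m,np.array(o["tcp_rot"]).T@(m-o["tcp_pos"]))
```

```text
[ 0.51148916 -0.11946775  0.0585    ] [ 0.51154746 -0.11950868  0.045     ] [ 0.56349274 -0.25439213  0.045     ] [ 0.56073165 -0.24731258  0.0585    ]
0.1370004532747494 0.1445401551230564 az 111.06231056969209
[[ 0.45604429 -0.11883585  0.012     ]
 [ 0.55156553 -0.08315372  0.012     ]
 [ 0.61847065 -0.25136511  0.012     ]
 [ 0.52269213 -0.28829212  0.012     ]] [ 0.53719315 -0.1854117   0.012     ]
[ 0.5375201  -0.18695041  0.045     ] [-0.0053116   0.00332623  0.16313162]
```

Scaled: 0.034 m is 0.34, -0.004 m is -0.04, 0.5 degrees is 0.1.

Request:
drive_effector --increments '[{"d":[-0.04,0.03,0.34],"turn_vec":[0,0,0.1]},{"d":[0,0,0.34]},{"d":[0,0,0.34]},{"d":[0,0,0.34]},{"d":[0,0,0.34]},{},{}]' --aperture 0.06 --grip_force 40

```text
t: 9.62
tcp_pos: [0.5377, -0.1862, 0.04]
tcp_rot: [[-0.343, 0.939, 0.002], [0.939, 0.343, -0.001], [-0.001, 0.002, -1.0]]
force: [-0.3, 0.3, 0.5]
finger_gap: 0.06
finger_force: 0.0
```

Request:
drive_effector --increments '[{},{},{},{},{},{}]' --aperture 0 --grip_force 40

```text
t: 10.38
tcp_pos: [0.5357, -0.1877, 0.0403]
tcp_rot: [[-0.342, 0.94, -0.002], [0.94, 0.342, -0.002], [-0.001, -0.003, -1.0]]
force: [-9.7, -1.3, 8.8]
finger_gap: 0.0256
finger_force: 39.3
```

Scaled: -0.015 m is -0.15, -0.04 m is -0.4, 10 degrees is 2.

Request:
drive_effector --increments '[{"d":[0,0,-0.15]},{"d":[0,0,-0.25]},{"d":[0,0,-0.4]},{"d":[0,0,-0.4]},{"d":[0,0,-0.4]},{"d":[0,0,-0.4]},{"d":[0,0,-0.4]},{"d":[0.29,0.26,0]},{"d":[0.29,0.26,0]},{"d":[0.29,0.26,0]},{"turn_vec":[0,0,2]},{"turn_vec":[0,0,2]},{"turn_vec":[0,2,0]},{"turn_vec":[0,2,0]},{"turn_vec":[0,2,0]},{"turn_vec":[0,2,0]},{"turn_vec":[0,2,0]},{"turn_vec":[0,2,0]},{},{}]'

```text
t: 12.88
tcp_pos: [0.5807, -0.078, 0.2795]
tcp_rot: [[-0.002, 1.0, 0.001], [0.504, 0.001, 0.864], [0.864, 0.002, -0.504]]
force: [-0.6, 0.6, 0.3]
finger_gap: 0.0258
finger_force: 39.5
```

Run:
```python
from h import *
from station import ctrl
c=wrist(ctrl);pickle.dump(c,open("w4.pkl","wb"));cv2.imwrite("pics/w4.png",c["image"][:,:,::-1]);print(c["obs"]["qpos"],c["eye"])
print(proj(c,[[.485,.25,.314],[.491,.296,.335],[.497,.355,.373]]))
```

```text
[-34.84996491  18.86881815  67.79775983  56.23886075 121.44176891
 -16.25136591] [ 0.58234121 -0.15689977  0.40602178]
[[224.5241402    6.32077005]
 [235.69742792 -26.85593658]
 [245.81433751 -75.64758487]]
```

View pics/w4.png

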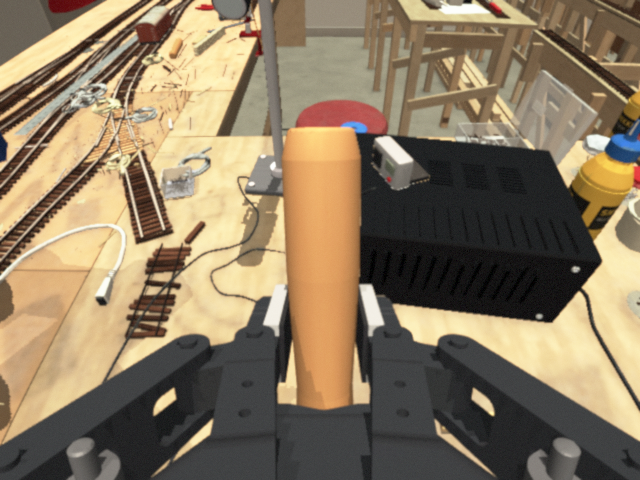

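The lens is only just in view, at the top edge (235,8), with the handle straight in the grip. I pitch up more, then take two views from either side.

```bash
cap(){ python3 - $1 <<'E'
import sys
from h import *
from station import ctrl
n=sys.argv[1];c=wrist(ctrl);pickle.dump(c,open(n+".pkl","wb"));print(c["obs"]["qpos"],c["eye"])
print(proj(c,[[.485,.25,.314],[.491,.296,.335],[.497,.355,.373]]).round())
E
}
```

Request:
drive_effector --increments '[{"turn_vec":[0,1.8,0]},{"turn_vec":[0,1.6,0]},{"turn_vec":[0,1.6,0]},{},{},{}]'

```text
t: 13.68
tcp_pos: [0.5806, -0.0776, 0.2805]
tcp_rot: [[-0.004, 1.0, -0.001], [0.092, 0.001, 0.996], [0.996, 0.004, -0.092]]
force: [-0.3, -0.1, -0.3]
finger_gap: 0.0257
finger_force: 39.5
```

```bash
cap w5
```

```text
[-37.7006168   27.08323102  71.39329541  77.07500132 126.09758437
 -14.73842631] [ 0.58226014 -0.20242925  0.36198152]
[[243. 141.]
 [254. 121.]
 [264.  91.]]
```

Request:
drive_effector --increments '[{"d":[0,-0.5,0]},{"d":[0,-0.5,0]},{"d":[0,-0.5,0]},{"d":[0,-0.5,0]},{},{},{}]'

```text
t: 14.6
tcp_pos: [0.3811, -0.0781, 0.2786]
tcp_rot: [[-0.001, 1.0, -0.0], [0.089, 0.001, 0.996], [0.996, 0.001, -0.089]]
force: [-0.8, -0.3, -1.1]
finger_gap: 0.0257
finger_force: 39.7
```

```bash
cap w6
```

Run:
```python
from h import *
im=np.zeros((600,800,3),np.uint8)
for i,n in enumerate(("w5","w6")):
    c=pickle.load(open(n+".pkl","rb"));p=proj(c,[.49,.28,.33])[0].astype(int)
    x0=int(np.clip(p[0]-66,0,640-133));y0=int(np.clip(p[1]-100,0,280));print(n,x0,y0)
    im[:,i*400:i*400+399]=crop(c,x0,y0,133,200,3)
cv2.imwrite("pics/z2.png",im[:,:,::-1])
```

```text
[-50.33376932   5.23513679  97.809815    67.79792319 136.6568114
 -25.15993314] [ 0.38292691 -0.20314394  0.35968483]
[[408. 141.]
 [406. 121.]
 [403.  91.]]
w5 185 25
w6 341 25
```

View pics/z2.png

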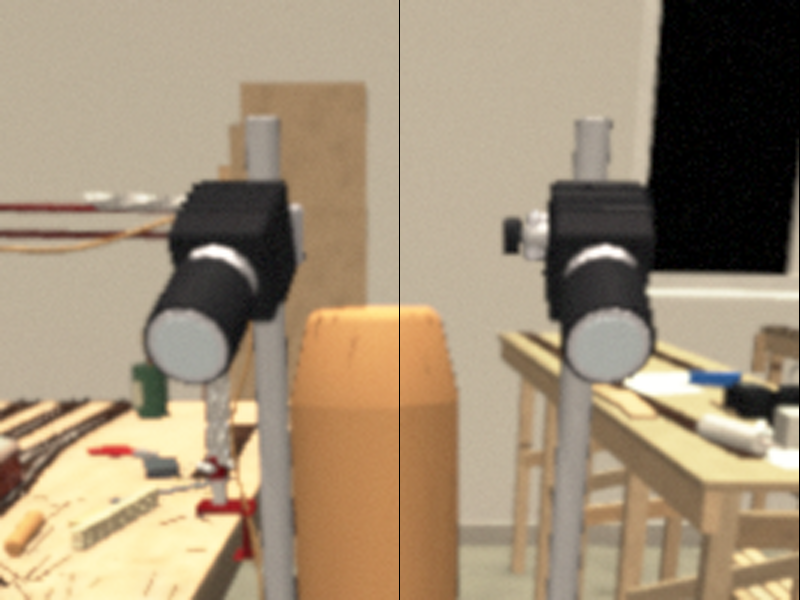

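The crops show the lens glass centred at about (248,140) in w5 and (411,140) in w6. I enlarge and brighten the dark housing to get its edges for the axis.

Run:
```python
from h import *
im=np.zeros((600,800,3),np.uint8)
for i,(n,x0,y0) in enumerate((("w5",230,80),("w6",388,80))):
    c=pickle.load(open(n+".pkl","rb"));k=crop(c,x0,y0,57,75,7).astype(float)
    im[:525,i*400:i*400+399]=255*(np.clip(k/255,0,1)**.45)
cv2.imwrite("pics/z3.png",im[:,:,::-1])
w5,w6=[pickle.load(open(n+".pkl","rb")) for n in("w5","w6")];d=pickle.load(open("d0.pkl","rb"))
print(tri([(w5,(247.7,140.3)),(w6,(410.7,140))]))
```

```text
(array([0.48966298, 0.25516983, 0.31460445]), [array([-0., -0.]), array([-0.,  0.])])
```

View pics/z3.png

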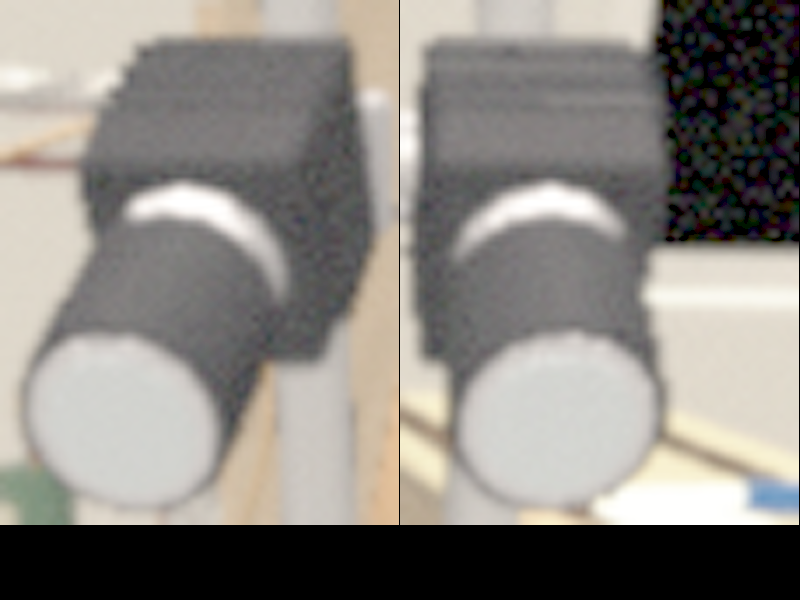

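The enlarged view clearly shows the housing: front-face corners in w5 at (85,160), (300,160), (295,358), in w6 at (418,163), (663,163), (420,358); back top edge at y=40. I fit position, yaw and slope.

Create fit.py:
```python
from h import *
w5,w6=[pickle.load(open(n+".pkl","rb")) for n in("w5","w6")];d=pickle.load(open("d0.pkl","rb"))
a=lambda x,y:(230+x/7,80+y/7); b=lambda x,y:(388+(x-400)/7,80+y/7)
h=.022
# s behind glass: 0 glass, 1 front face, 2 back ; lateral sign (image right=+), up sign
O=[(w5,a(123,420),0,0,0),(w6,b(558.5,420),0,0,0),
(w5,a(85,160),1,-1,1),(w5,a(300,160),1,1,1),(w5,a(295,358),1,1,-1),
(w6,b(418,163),1,-1,1),(w6,b(663,163),1,1,1),(w6,b(420,358),1,-1,-1),
(w5,a(138,40),2,-1,1),(w5,a(352,40),2,1,1),(w6,b(424,40),2,-1,1),(w6,b(655,40),2,1,1)]
def frame(az,ph):
    s=np.array([np.cos(az)*np.cos(ph),np.sin(az)*np.cos(ph),-np.sin(ph)])
    r=np.array([-np.sin(az),np.cos(az),0.]);r=-r  # az~-100: seen from the front, image right is world +x
    if r[0]<0:r=-r
    u=np.cross(r,-s);u=u if u[2]>0 else -u
    return s,r,u
def res(p):
    s,r,u=frame(p[3],p[4]);S=[0,p[5],p[6]];e=[]
    for c,uv,k,l,v in O:
        e.append(proj(c,p[:3]-s*S[k]+r*h*l+u*h*v)[0]-uv)
    return np.concatenate(e)
f=least_squares(res,[.49,.255,.314,np.radians(-97),.4,.05,.116],loss="soft_l1")
p=f.x;s,r,u=frame(p[3],p[4]);sd=np.sqrt(np.diag(np.linalg.inv(f.jac.T@f.jac)))
print(p[:3],np.degrees(p[3:5]),p[5:],"sd",sd[:3],np.degrees(sd[3:5]));print(res(p).reshape(-1,2).round(1).tolist())
t=d["top"];sc=d["scene"]
print("top front",proj(t,p[:3]),"rear",proj(t,p[:3]-s*.116),"scene",proj(sc,p[:3]),proj(sc,p[:3]-s*.116))
V=p[:3]+.15*s;print("view",V,"s",s)
np.save("V.npy",np.array([V,s]))
```

```bash
python3 fit.py
```

```text
[0.48907965 0.26236458 0.31382127] [-97.9934999   26.92353596] [0.05441662 0.10315852] sd [0.00126122 0.00562272 0.00098447] [1.4176985  2.04433504]
[[0.8, 0.3], [-1.8, 0.1], [-2.2, -0.3], [-0.4, -0.4], [5.4, 1.1], [1.4, -1.0], [0.6, -0.5], [-1.0, 0.7], [0.1, 0.1], [0.0, -0.2], [0.4, 0.0], [-0.7, 0.3]]
top front [[215.71411046 260.38845376]] rear [[169.52703496 251.66164758]] scene [[234.72219823 259.72921943]] [[193.56201949 254.95686024]]
view [0.47048142 0.12992229 0.24590112] s [-0.12398818 -0.88294857 -0.452801  ]
```

```bash
sed -i 's/a(295,358)/a(322,356)/; s/b(420,358),1/b(424,358),1/' fit.py
sed -i 's/^def frame/O+=[(w6,b(453,416),0,-.886,0),(w6,b(664,416),0,.886,0),(w5,a(138,40),2,-1,1)][:2]\ndef frame/' fit.py
sed -i 's/^V=/print("top upper rim",proj(t,p[:3]+.0195*u),proj(sc,p[:3]+.0195*u))\nV=/' fit.py; python3 fit.py
```

```text
[0.4899388  0.26045006 0.31436893] [-97.18424831  26.17680222] [0.05459281 0.10437285] sd [0.001054   0.00434949 0.00073222] [0.87418017 1.68271323]
[[1.2, 0.0], [-0.7, -0.2], [-2.2, -0.3], [-0.1, -0.5], [1.5, 1.6], [1.9, -1.0], [1.2, -0.6], [-1.3, 0.9], [-0.0, 0.1], [0.1, -0.2], [0.3, 0.0], [-0.8, 0.3], [-1.5, 0.0], [0.2, 0.7]]
top front [[216.42188687 260.02148987]] rear [[170.03916547 251.91365766]] scene [[235.27247642 259.16470835]] [[194.05365071 255.16960028]]
top upper rim [[218.0123512  259.57290762]] [[237.70540513 254.37391946]]
view [0.47310372 0.12689135 0.24819755] s [-0.11223391 -0.89039138 -0.44114254]
```

```bash
sed -i 's/S=\[0,p\[5\],p\[6\]\]/S=[0,p[5],p[6]];H=[.022,p[7],p[7]]/; s/r\*h\*l+u\*h\*v/r*H[k]*l+u*H[k]*v/; s/\.05,\.116\],loss/.05,.116,.022],loss/' fit.py
sed -i 's/^def frame/O+=[(d["top"],(220.2,261),0,0,.886),(d["scene"],(170+252\/4+26\/4,230+118\/4),0,0,0)][:1]\ndef frame/' fit.py; python3 fit.py
```

```text
[0.48951263 0.25635338 0.31467343] [-97.1020844   25.24677967] [0.05704509 0.10890273 0.02100176] sd [0.00074582 0.00249732 0.00067348] [0.93120629 1.43274477]
[[0.2, 0.1], [-0.3, -0.1], [-1.6, -0.2], [-1.0, -0.3], [0.4, 0.8], [2.7, -0.9], [0.5, -0.5], [-0.5, 0.1], [1.0, 0.1], [-0.4, -0.2], [1.0, 0.1], [-1.7, 0.4], [-1.2, 0.1], [0.8, 0.8], [-0.7, -1.3]]
top front [[217.9908046  260.18161422]] rear [[171.5051521  252.18821772]] scene [[236.73827503 258.74887621]] [[195.40079598 255.26259005]]
top upper rim [[219.47645711 259.70809819]] [[239.07468642 253.94229378]]
view [0.47273849 0.12172246 0.25069574] s [-0.11182761 -0.89753945 -0.4265179 ]
```

The rows are not in the units I measure in: shifts go in units of 100 mm and turns go in units of 5 degrees. I convert before sending: 0.039 m is 0.39, 0.011 m is 0.11, 8.5 degrees is 1.7.

Request:
drive_effector --increments '[{"d":[0,0.39,0.11]},{"d":[0,0.39,0.11]},{"d":[0,0.39,0.11]},{"d":[0,0.39,0.11]},{"d":[0,0.39,0.11]},{"d":[0,0.39,0.11]},{"d":[0,0.39,0.11]},{"turn_vec":[1.7,0,0]},{"turn_vec":[1.7,0,0]},{"turn_vec":[1.7,0,0]},{"turn_vec":[1.7,0,0]},{"turn_vec":[1.7,0,0]},{"turn_vec":[1.7,0,0]},{},{},{}]'

```text
t: 16.65
tcp_pos: [0.6418, 0.0063, 0.273]
tcp_rot: [[0.001, 0.644, -0.765], [0.085, 0.762, 0.641], [0.996, -0.065, -0.054]]
force: [0.1, 0.2, -0.7]
finger_gap: 0.0259
finger_force: 40.5
```

Run:
```python
from h import *
from station import ctrl
c=wrist(ctrl);pickle.dump(c,open("w7.pkl","wb"))
p=proj(c,[[.4895,.256,.3147],[.496,.308,.34],[.502,.36,.364]]).round();print(p,c["eye"],c["obs"]["qpos"])
x0,y0=np.clip(p[1].astype(int)-[66,50],0,[507,380]);print(x0,y0)
k=crop(c,x0,y0,133,100,6).astype(float);cv2.imwrite("pics/z4.png",(255*(k.clip(0,255)/255)**.5)[:,:,::-1])
```

```text
[[405. 143.]
 [438. 117.]
 [467.  94.]] [ 0.74443648 -0.07241171  0.34960002] [-15.05003159  69.90504306   9.68436843 104.72187922 154.21259797
  21.44927191]
372 67[ WARN:0@1.288] global loadsave.cpp:1063 imwrite_ Unsupported depth image for selected encoder is fallbacked to CV_8U.
```

View pics/z4.png

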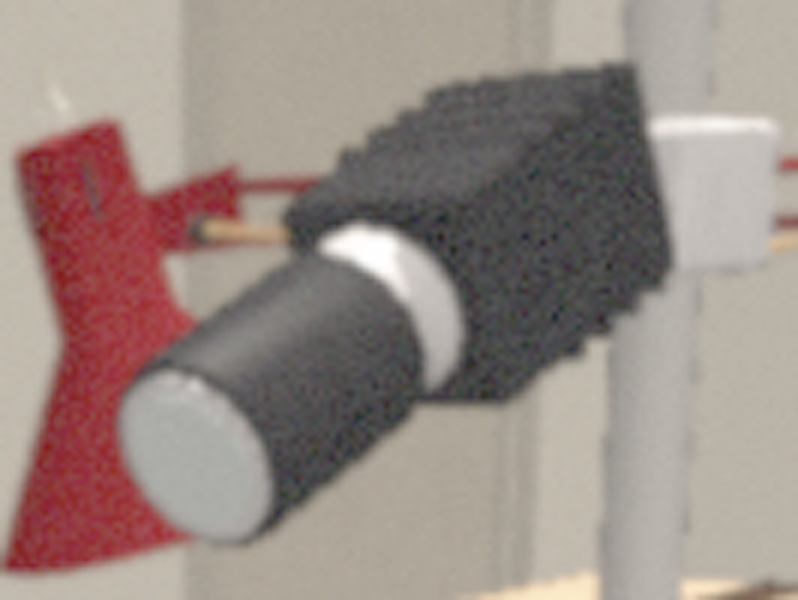

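A clear side-on view: the glass centre (197,458) agrees with the prediction. I add the housing corners (288,212), (458,208), (495,400), (633,66) and (670,270) to the fit.

```bash
sed -i 's/^def frame/w7=pickle.load(open("w7.pkl","rb"));e=lambda x,y:(372+x\/6,67+y\/6)\nO+=[(w7,e(197,458),0,0,0),(w7,e(288,212),1,-1,1),(w7,e(458,208),1,1,1),(w7,e(495,400),1,1,-1),(w7,e(633,66),2,1,1),(w7,e(670,270),2,1,-1)]\ndef frame/' fit.py; python3 fit.py
```

```text
[0.4895788  0.25555811 0.31477774] [-96.78497506  24.33290974] [0.05822505 0.1128338  0.02053185] sd [0.00063621 0.00140483 0.00054554] [0.81529019 0.67754034]
[[0.1, 0.1], [-0.1, -0.1], [-1.0, 0.2], [-1.1, 0.1], [-0.1, 0.7], [3.0, -0.5], [-0.1, -0.0], [-0.3, 0.0], [1.9, 0.3], [-0.3, 0.0], [0.9, 0.3], [-2.7, 0.6], [-1.1, 0.1], [1.0, 0.8], [-0.5, -1.4], [-0.1, -0.2], [-0.7, -0.6], [-0.2, -2.1], [2.4, 0.4], [-0.5, -0.1], [0.5, -0.4]]
top front [[218.29332732 260.15109845]] rear [[171.68550166 252.44751179]] scene [[237.00409587 258.61894708]] [[195.52741846 255.766762  ]]
top upper rim [[219.66191861 259.63819498]] [[239.23217349 253.79067231]]
view [0.47343153 0.1198403  0.25297208] s [-0.1076485  -0.90478542 -0.41203779]
```

Create tgt.py:
```python
import sys
from h import *
from scipy.spatial.transform import Rotation as Ro
from station import ctrl
back=float(sys.argv[1]);hx,hz=float(sys.argv[2]),float(sys.argv[3])
V,s=np.load("V.npy");x=-s;y=np.cross([0,0,1.],s);y/=np.linalg.norm(y);y=y if y[0]>0 else -y
Rt=np.c_[x,y,np.cross(x,y)];tp=V+back*s-Rt@[hx,0,hz]
o=ctrl.get_obs();R=np.array(o["tcp_rot"])
print("target",tp,"delta tool",(R.T@(tp-o["tcp_pos"])).round(4),"rotvec",np.degrees(Ro.from_matrix(R.T@Rt).as_rotvec()).round(2),"t",o["t"])
```

```text
(no output)
```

Request:
drive_effector --increments '[{"turn_vec":[-1.7,0,0]},{"turn_vec":[-1.7,0,0]},{"turn_vec":[-1.7,0,0]},{"turn_vec":[-1.7,0,0]},{"turn_vec":[-1.7,0,0]},{"turn_vec":[-1.7,0,0]},{"turn_vec":[0,-2,0]},{"turn_vec":[0,-2,0]},{"turn_vec":[0,-2,0]},{"turn_vec":[0,-2,0]},{"turn_vec":[0,-2,0]},{"turn_vec":[0,-2,0]},{},{}]'

```text
t: 18.45
tcp_pos: [0.642, 0.0071, 0.2716]
tcp_rot: [[0.017, 1.0, 0.005], [0.904, -0.017, 0.428], [0.428, -0.003, -0.904]]
force: [-0.5, -1.0, -2.1]
finger_gap: 0.0259
finger_force: 40.5
```

```bash
python3 tgt.py .12 .001 -.005
```

Run:
```python
from h import *
c=pickle.load(open("w4.pkl","rb"));R=np.array(c["obs"]["tcp_rot"]);T=c["obs"]["tcp_pos"]
m=cv2.inRange(cv2.cvtColor(c["image"],cv2.COLOR_RGB2HSV),(8,90,90),(22,255,255))
for r in(122,126,130,140,160,180,200,240,270):
    q=np.where(m[r,270:375])[0]+270;print(r,(q.min(),q.max(),len(q)) if len(q) else 0)
a=np.linspace(0,2*np.pi,90)
for hz in(-.002,-.005,-.008):
  for L in(.0,.03,.06,.07):
    P=np.c_[0*a+L,.0135*np.cos(a),hz+.0135*np.sin(a)]@R.T+T
    u=proj(c,P);print(hz,L,u.min(0).round(1),u.max(0).round(1))
```

```text
target [0.46064946 0.01240702 0.19855967] delta tool [-0.0296 -0.1812  0.0674] rotvec [-2.57 -1.    5.19] t 18.45
122 0
126 (np.int64(315), np.int64(326), 5)
130 (np.int64(287), np.int64(353), 48)
140 (np.int64(284), np.int64(357), 74)
160 (np.int64(281), np.int64(360), 80)
180 (np.int64(283), np.int64(360), 78)
200 (np.int64(270), np.int64(360), 88)
240 (np.int64(270), np.int64(359), 83)
270 (np.int64(285), np.int64(359), 75)
-0.002 0.0 [284.3 304. ] [353.  337.1]
-0.002 0.03 [281.8 236.6] [354.9 258. ]
-0.002 0.06 [279.2 161.5] [356.8 167.4]
-0.002 0.07 [278.3 134.5] [357.4 134.8]
-0.005 0.0 [283.5 307.1] [353.6 341.5]
-0.005 0.03 [280.9 238.6] [355.6 261. ]
-0.005 0.06 [278.2 162.1] [357.6 168.2]
-0.005 0.07 [277.3 134.5] [358.2 134.8]
-0.008 0.0 [282.7 310.3] [354.2 346.2]
-0.008 0.03 [279.9 240.7] [356.3 264.1]
-0.008 0.06 [277.1 162.6] [358.4 169. ]
-0.008 0.07 [276.1 134.4] [359.1 134.8]
```

Scaled: -0.006 m is -0.06, -0.036 m is -0.36, 5.2 degrees is 1.04.

Request:
drive_effector --increments '[{"d":[-0.06,-0.36,0.135]},{"d":[-0.06,-0.36,0.135]},{"d":[-0.06,-0.36,0.135]},{"d":[-0.06,-0.36,0.135]},{"d":[-0.06,-0.36,0.135]},{"turn_vec":[-0.52,-0.2,1.04]},{},{},{}]'

```text
t: 19.58
tcp_pos: [0.4623, 0.0121, 0.1979]
tcp_rot: [[0.107, 0.993, 0.048], [0.906, -0.117, 0.408], [0.411, -0.001, -0.912]]
force: [-0.1, 0.5, -0.5]
finger_gap: 0.026
finger_force: 40.5
```

```bash
python3 tgt.py 0 .002 -.006
```

```text
target [0.47350831 0.12048564 0.246681  ] delta tool [ 0.1194 -0.0016  0.0002] rotvec [-0.05  0.09  0.03] t 19.575
```

Request:
drive_effector --increments '[{"d":[0.2,-0.01,0]},{"d":[0.2,-0.005,0]},{"d":[0.2,-0.005,0]},{"d":[0.2,0,0]},{"d":[0.2,0,0]},{"d":[0.194,0,0]},{},{},{},{}]'

```text
t: 20.82
tcp_pos: [0.4728, 0.1204, 0.2467]
tcp_rot: [[0.108, 0.993, 0.048], [0.906, -0.118, 0.407], [0.41, -0.0, -0.912]]
force: [0.3, 0.3, -0.6]
finger_gap: 0.0255
finger_force: 40.5
```

```bash
python3 tgt.py 0 .002 -.006
```

Run:
```python
from h import *
from station import ctrl
V,s=np.load("V.npy");im=np.zeros((600,800,3),np.uint8)
for i,n in enumerate(("scene","top")):
    c=ctrl.capture(n);p=proj(c,V)[0].astype(int)
    x0,y0=p-[65,60];k=crop(c,x0,y0,100,100,4)
    for q in np.linspace(-.15,.1,6): 
        u=((proj(c,V+q*s)[0]-[x0,y0]+.5)*4-.5).astype(int);cv2.circle(k,tuple(int(v) for v in u),2,(0,255,0),-1)
    im[:400,i*400:i*400+400]=k;print(n,x0,y0)
cv2.imwrite("pics/z5.png",im[:400,:,::-1])
```

```text
target [0.47350831 0.12048564 0.246681  ] delta tool [0.0001 0.0007 0.0001] rotvec [-0.02  0.14 -0.02] t 20.825
scene 220 201
top 210 209
```

View pics/z5.png

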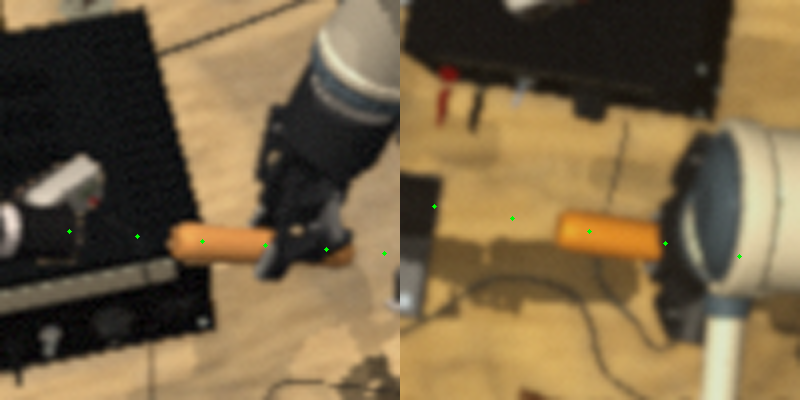

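The handle lies on the predicted line of sight. Its end is at (172,243) in the scene panel and (557,230) in the top panel, where expected, and the arm is still.

```bash
python3 -c "
from station import ctrl
print(ctrl.job_done())"
```

```text
the job is handed in; nothing more can be done
None
```

The hasp was swung clear first; the handle is now held still on the line of sight, middle 15 cm from the lens within a few mm, sloping at the fitted 24° (about ±1°), and the job is handed in at about 21 s.

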